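Size a wooden bail in the hole gauge

TASK

Find the size of the left-hand bail in the rack (left as the robot sees it) with the upright hole gauge: start at the widest hole and step down one hole at a time to the smallest, each time pushing the bail straight in until it sticks out at least 3 cm on both sides of the plate, or until the hole refuses it at its mouth. Leave the bail, let go, sticking out at least 3 cm on both sides in the smallest hole that it passes. Leave the other bail in its groove and the basket, balls and coaster where they are.

Things in the scene. Friction and masses are not known exactly. Their poses are not given: they have to be found in the camera images.
- gauge: fixed wooden hole gauge: an upright plate 24 mm thick, 200 mm wide, its top 110 mm above the shelf, on a foot 70 x 200 x 15 mm; three round through holes side by side, 60 mm apart, all with their axes level and 70 mm above the shelf, rims chamfered 3 mm. Widest hole on the left and smallest on the right as the robot sees it. Origin at the centre of the underside; x through the holes, away from the robot; y to the left along the plate. It may stand left or right of the rack.
- hole_wide (a point): centre of the gauge's widest hole (32 mm across, passes both bails), on the hole's axis at mid-thickness of the plate, 70 mm above the shelf; x along the hole (pointing away from the robot, within 0.35 rad), z up
- hole_middle (a point): centre of the gauge's middle hole (27 mm across, passes both bails), on the hole's axis at mid-thickness of the plate, 70 mm above the shelf; x along the hole (pointing away from the robot, within 0.35 rad), z up
- hole_small (a point): centre of the gauge's smallest hole (22 mm across, passes only the 20 mm bail; the 25 mm bail stops with its tapered tip a few mm in, its centre 90 to 97 mm from this point), on the hole's axis at mid-thickness of the plate, 70 mm above the shelf; x along the hole (pointing away from the robot, within 0.35 rad), z up
- rack: fixed wooden rack, base 150 x 150 x 12 mm, with two parallel V grooves along its x axis, 76 mm apart; each groove is carried by V blocks 12 mm wide at 60 mm on either side of the rack's middle, reaching about 50 mm above the shelf, so between them the bail is free to be gripped from above. Origin at the centre of the underside; x points away from the robot (within 0.35 rad), y to the left.
- groove_left (a point): bottom of the V of the left groove (seen from the robot), at mid-length, 32 mm above the shelf; the bail to be gauged starts here
- groove_right (a point): bottom of the V of the right groove, at mid-length, 32 mm above the shelf; the other bail lies here and stays
- bail_p: one of two near-alike plain wooden bails (round rods), 170 mm long, both ends the same, each end tapered over its last 7 mm to a face 10 mm less across. One of the two bails is 20 mm thick, the other 25 mm; which is which is not told: the gauge shows it. Origin at the bail's centre, own x axis along its length (it may have turned about that axis). At the start it lies level along one of the rack's grooves, its axis 46 to 50 mm above the shelf; about 40 to 60 g.
- bail_q: one of two near-alike plain wooden bails (round rods), 170 mm long, both ends the same, each end tapered over its last 7 mm to a face 10 mm less across. One of the two bails is 20 mm thick, the other 25 mm; which is which is not told: the gauge shows it. Origin at the bail's centre, own x axis along its length (it may have turned about that axis). At the start it lies level along one of the rack's grooves, its axis 46 to 50 mm above the shelf; about 40 to 60 g.
- basket: green plastic slatted basket 100 x 190 x 85 mm, loose, bystander; origin at the centre of its underside
- ball0_center (a point): centre of a white ball, 72 mm across, lying in the basket; bystander
- ball1_center (a point): centre of the other white ball in the basket; bystander
- coaster: white ceramic coaster, a disc 100 mm across and 8 mm thick, loose on the shelf; bystander; origin at the centre of its underside
Things that resemble listed ones, but are neither listed nor needed, are in the scene too. Leave any green, pink or red look-alike of the rack alone.

How it is judged:
By the outcome, as a careful person would: the job done as asked, in the order asked, and still so for the second after the job is handed in, with the robot touching nothing.
It also fails if it takes over 64 s, if anything falls off the work surface, if the arm or the gripper's body presses on something with over 40 N, if the wrist force passes 120 N, or if a joint passes its speed limit or range.

ROBOT

A 6-joint arm with a two-finger parallel gripper is mounted at the origin on the work surface. World frame = base frame: x ahead of the robot, y to its left, z up, the work surface at z = 0. Lengths are in m, angles in rad, forces in N, time in s.
With the tool pointing down it reaches from about 0.375 to 0.9 m from the base axis. Payload 3.1 kg.
Tool frame: the origin (TCP) lies midway between the tips of the shut fingers; the grasp point (between the pads) lies 19 mm behind it; x points along the fingers, z is the direction in which the jaws open and shut, and the axes are right-handed (so a half turn about x gives the same grasp; the last joint's range is limited). The gripper opens to 87 mm and grips with 3 to 60 N. Pads are 19 mm wide; open, the fingers measure 117 mm over their backs; the gripper's body (75 mm by 190 mm) begins 51 mm behind the grasp point.
Start: joints at [-1.415, 0.527, 1.433, -0, 1.181, -0.178], TCP at [0.205, -0.59, 0.223] pointing down, gripper open.
Joint ranges: [-3.08, 3.08], [-0.75, 2.2], [0.22, 2.44], [-1.43, 4.57], [0, 2.65], [-2.85, 2.85]. Speed limits (rad/s): [2.79, 2.79, 3.14, 3.14, 3.14, 3.14].

INTERFACE

Orientations are given as a unit quaternion [x, y, z, w].
In Python, from rig import robot, optics, workorder gives the robot as it stands.
- The arm moves only by the tool arm_command, never from a script. Its argument "plan" is a list of rows, each a list of 7 numbers: the shift along the tool's x, y, z in cm, then the turn, a rotation vector about the tool's x, y, z in rad, then the finger opening in cm, from 0 to 8.7. In form: [[x, y, z, ax, ay, az, gripper], ...]. A call has 1 to 12 rows; each row shifts and turns the pose as measured when the row begins, along the tool's axes as they then stand; what a row does not reach is not made up. A row lasts 1/8 s, in which the tool goes at most 62.5 mm and 10.7 degrees, less where a joint would pass 70% of its speed; a pose out of reach is approached as far as the arm can. A call with a gripper value outside its range is refused whole. The fingers move at their own pace and stop on an object; "grip_force" is the grip in N (left out, the last holds). Time passes only in rows, so rows that do not move let the fingers close. It gives the time, the measured TCP pose, the force and the opening at its end, in the units of the state.
- robot.get_obs(): the state, without advancing time (a new reading comes with each control period).
- optics.camera(name): name is "scene" or "top"; returns (picture, depth): 420x560x3 uint8, blue, green, red; 420x560 float32, m along the optical axis (not along the pixel's ray), 0 where there is no reading.
- optics.camera_info(name): a dict with "mtx" (3x3 intrinsics, pixels), "position" and "rotation" of the camera in the world. Camera axes: x right, y down, z forward; pixel columns grow to the right and rows downward; lengths in m; the calibration is good to about 2 mm. A picture is of the moment at which its call begins. camera_info takes no time and is no camera call.
- workorder.hand_in(): hands the job in, once; it reports no verdict.
The state is a dict: "time": time; "q": joint angles; "joint_velocities": joint speeds; "joint_torque": joint torques, N m; "position": TCP position; "tool_rot": TCP orientation; "ft_force": force on the tool from outside, world axes, zero at the start; "moment": the same for the moment, N m; "grip_width": finger opening in m.
Only numpy, scipy, OpenCV 4.12 (cv2) and the standard library are available. Lean on these libraries where they do the work, as an engineer would, in place of code of your own. Each camera call takes 0.05 s, during which the arm holds its last target. There are 200 camera calls.

## Working session

There is one attempt and no reset: what is moved stays moved. The work goes in short steps, Python scripts to look and compute and a tool call to move; the robot and the scene stay as the last step left them, time stands still between calls to the robot, and variables do not carry over. Pictures are saved under pics/ and viewed, about 8 in all and at most 12, crops included, and the job is handed in when it is done.

Besides the shell and the picture viewer there is one more tool, called after "Call:" as name([rows], argument=value, ...), one row to a line, values as JSON. arm_command: Moves the arm, as the interface text tells. Its arguments: {"type":"object","properties":{"plan":{"type":"array"},"grip_force":{"type":"number"}},"required":["plan"]}

```bash
mkdir -p pics; ls; cat > h.py <<'E'
import numpy as np, cv2
from rig import robot, optics, workorder
def snap(n,f):
    p,d=optics.camera(n); cv2.imwrite(f'pics/{f}.png',p); np.save(f'pics/{f}.npy',d); return p,d
def w(n,d,u,v):
    i=optics.camera_info(n); K=np.array(i['mtx']); z=d[int(round(v)),int(round(u))]
    return np.array(i['rotation'])@(np.linalg.inv(K)@[u,v,1]*z)+i['position']
E
python3 - <<'E'
from h import *
a,_=snap('scene','s0'); b,_=snap('top','t0')
for n in('scene','top'): print(optics.camera_info(n))
print(robot.get_obs())
E
```

```text
pics
{'mtx': array([[477.15464766,   0.        , 275.20723741],
       [  0.        , 477.15464766, 209.98409863],
       [  0.        ,   0.        ,   1.        ]]), 'position': array([1.39198068, 0.78813811, 1.13011932]), 'rotation': array([ 0.40018498,  0.82068915, -0.36454759, -0.18282876])}
{'mtx': array([[493.61177885,   0.        , 279.00259348],
       [  0.        , 493.61177885, 207.83905327],
       [  0.        ,   0.        ,   1.        ]]), 'position': array([0.28885405, 0.06103004, 1.74132352]), 'rotation': array([-0.70088397,  0.71165763, -0.03848167,  0.02870951])}
{'time': 0.1, 'q': array([-1.41451795e+00,  5.28376747e-01,  1.43376891e+00, -8.67131670e-06,
        1.18140793e+00, -1.78495332e-01]), 'joint_velocities': array([ 8.25978704e-04, -2.82945896e-03, -3.26233484e-03, -7.39264454e-05,
        1.00406935e-04,  1.28862595e-03]), 'joint_torque': array([-3.07801056e-04, -4.40985596e+01, -1.77150321e+01,  6.36008685e-02,
        5.34029771e-02, -4.54989049e-05]), 'position': array([ 0.20527108, -0.58963106,  0.22166899]), 'tool_rot': array([ 0.41020112,  0.57680208, -0.40921379,  0.57582852]), 'ft_force': array([-0.01058266, -0.13181996, -1.16058288]), 'moment': array([ 0.00063002, -0.01446816, -0.05979523]), 'grip_width': 0.08699227484122884}
```

Rotation is a quaternion.

```bash
sed -i "s/np.array(i\['rotation'\])@/R.from_quat(i['rotation']).as_matrix()@/; 1a from scipy.spatial.transform import Rotation as R" h.py
```

```text
(no output)
```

View pics/s0.png

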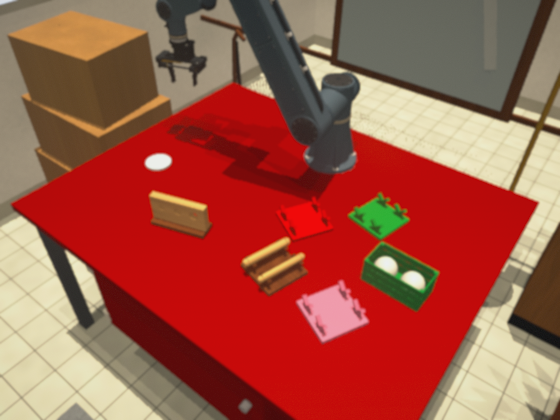

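View pics/t0.png

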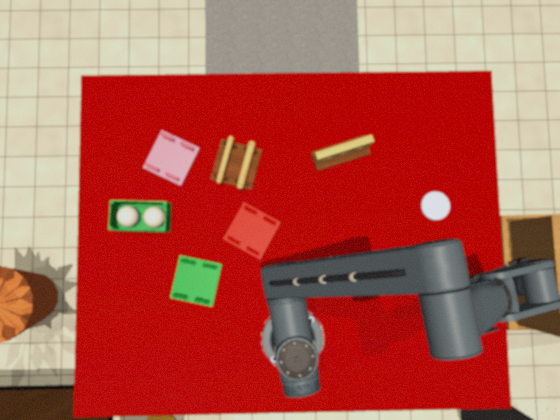

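The scene shows the wooden rack with two bails at scene (275,265) / top (237,163), and the gauge at scene (180,213) / top (343,150). Rack candidates in the top picture are wood (237,163), pink (171,157), red (251,230) and green (196,281). Only the wooden one holds bails and isn't a coloured look-alike, so it is the rack. I'll confirm that in a crop and measure from depth.

```bash
python3 - <<'E'
from h import *
a=cv2.imread('pics/t0.png');b=cv2.imread('pics/s0.png')
A=cv2.resize(a[120:200,200:390],None,fx=4,fy=4,interpolation=2)
B=cv2.resize(b[180:300,140:330],(760,280))
B=cv2.resize(b[185:300,140:330],None,fx=2.4,fy=2.4,interpolation=2)
c=np.zeros((600,760,3),np.uint8);c[:320]=A;c[322:322+B.shape[0],:B.shape[1]]=B;cv2.imwrite('pics/c1.png',c)
# clouds
def cloud(n,f,box):
    d=np.load(f'pics/{f}.npy'); i=optics.camera_info(n);K=np.array(i['mtx'])
    v,u=np.mgrid[0:420,0:560];z=d
    P=np.stack([(u-K[0,2])/K[0,0]*z,(v-K[1,2])/K[1,1]*z,z],-1)@R.from_quat(i['rotation']).as_matrix().T+i['position']
    u0,u1,v0,v1=box
    return P[v0:v1,u0:u1].reshape(-1,3)[(d[v0:v1,u0:u1]>0).ravel()]
T=cloud('top','t0',(200,390,120,200)); S=cloud('scene','s0',(140,330,180,300))
np.savez('pics/cl.npz',T=T,S=S)
for nm,P in(('T',T),('S',S)):
    print(nm,'table z',np.median(P[:,2]))
    for lab,m in(('rackbails',(P[:,1]>.03)&(P[:,2]>.045)),('gauge',(P[:,1]<.03)&(P[:,2]>.09))):
        Q=P[m]; 
        if len(Q): print(lab,len(Q),Q.min(0).round(3),Q.max(0).round(3),Q.mean(0).round(4))
E
```

```text
T table z 0.0009593579467574997
rackbails 659 [0.521 0.11  0.045] [0.703 0.256 0.071] [0.611  0.18   0.0558]
gauge 469 [ 0.609 -0.284  0.091] [ 0.688 -0.09   0.12 ] [ 0.6483 -0.1873  0.1084]
S table z 0.0016433641276574207
rackbails 877 [0.289 0.054 0.045] [0.705 0.351 0.07 ] [0.6002 0.1884 0.0544]
gauge 553 [ 0.605 -0.281  0.09 ] [ 0.689 -0.081  0.118] [ 0.6502 -0.1776  0.1057]
```

View pics/c1.png

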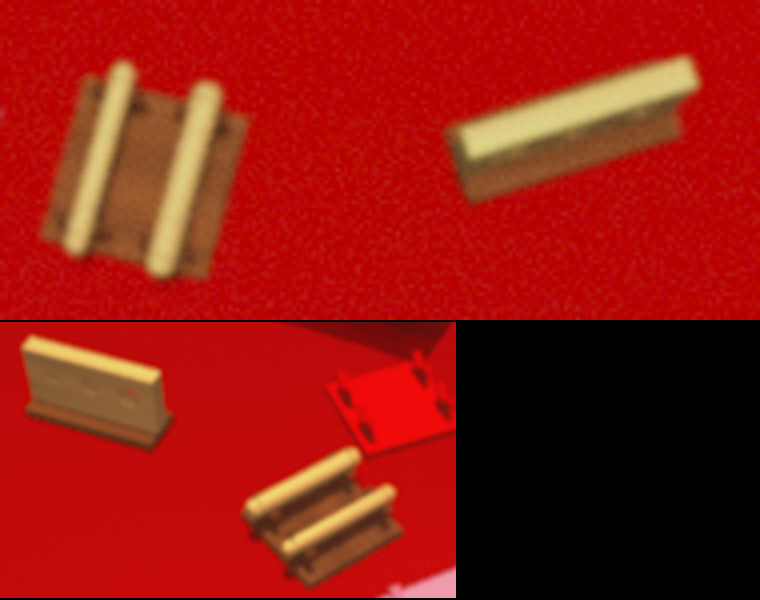

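The crop confirms the wooden rack, with bails at crop (100,160) on the left and (185,180) on the right. The left bail looks the thinner of the two. The gauge is on the right. Next I'll fit both poses.

```bash
python3 - <<'E'
from h import *
from scipy.optimize import least_squares
D=np.load('pics/cl.npz')
for nm in 'TS':
    P=D[nm]; z0=np.median(P[:,2]) 
    Q=P[(P[:,0]>.5)&(P[:,1]>.09)&(P[:,1]<.28)&(P[:,2]>.048)]
    # separate: two lines, yaw search
    def res(p,Q=Q): 
        s=np.sin(p[0]);c=np.cos(p[0]); l=-s*Q[:,0]+c*Q[:,1]; return l
    best=None
    for yaw in np.arange(-.45,.45,.01):
        l=res([yaw]); h=np.sort(l); m=(h[0]+h[-1])/2; v=np.var(l[l>m])+np.var(l[l<=m])
        if best is None or v<best[0]: best=(v,yaw,m)
    v,yaw,m=best; l=res([yaw])
    for lab,mm in(('L',l>m),('R',l<=m)):
        q=Q[mm]
        for r in(.01,.0125):
            def f(p):
                s,c=np.sin(p[0]),np.cos(p[0]); l=-s*q[:,0]+c*q[:,1]-p[1]; return np.hypot(l,q[:,2]-p[2])-r
            o=least_squares(f,[yaw,np.median(l[mm]),.048],loss='soft_l1',f_scale=.001)
            s,c=np.sin(o.x[0]),np.cos(o.x[0]); t=c*q[:,0]+s*q[:,1]; t0,t1=np.percentile(t,[.5,99.5]); tm=(t0+t1)/2
            print(nm,lab,r,'yaw %.3f z %.4f cost %.2e len %.3f'%(o.x[0],o.x[2],o.cost,t1-t0),'ctr',(c*tm-s*o.x[1]).round(4),(s*tm+c*o.x[1]).round(4))
    G=P[(P[:,1]<-.05)&(P[:,2]>.1)]
    print(nm,'gauge top',cv2.minAreaRect((G[:,:2]*1000).astype(np.float32)),np.median(G[:,2]),G[:,:2].mean(0))
    u=np.linalg.svd(G[:,:2]-G[:,:2].mean(0),full_matrices=False)[2][0]; print('yaw',np.arctan(-u[0]/u[1]))
    a=.3; 
    # back/front face plane
    F=P[(P[:,1]<-.05)&(P[:,2]>.025)&(P[:,2]<.1)]
    n=lambda p:np.cos(p[0])*F[:,0]+np.sin(p[0])*F[:,1]-p[1]
    o=least_squares(n,[.3,.56],loss='soft_l1',f_scale=.001); print(nm,'face yaw,off',o.x,len(F))
    nn=np.array([np.cos(.3),np.sin(.3)]);print('   top proj',np.percentile(G[:,:2]@[np.cos(o.x[0]),np.sin(o.x[0])],[3,50,97]),'along',np.percentile(G[:,:2]@[-np.sin(o.x[0]),np.cos(o.x[0])],[1,50,99]))
E
```

```text
T L 0.01 yaw -0.246 z 0.0466 cost 5.60e-04 len 0.165 ctr 0.6231 0.2212
T L 0.0125 yaw -0.234 z 0.0435 cost 5.56e-04 len 0.165 ctr 0.6231 0.2212
T R 0.01 yaw -0.270 z 0.0527 cost 7.26e-04 len 0.166 ctr 0.6027 0.1485
T R 0.0125 yaw -0.277 z 0.0492 cost 7.12e-04 len 0.166 ctr 0.6028 0.1487
T gauge top ((649.7979125976562, -187.84840393066406), (26.124650955200195, 200.4763641357422), 16.919212341308594) 0.1094000373652021 [ 0.64909632 -0.18774559]
yaw 0.2986183911827079
T face yaw,off [0.29171909 0.55677272] 224
   top proj [0.55616067 0.56755501 0.57960632] along [-0.46421538 -0.36680207 -0.2678168 ]
S L 0.01 yaw -0.274 z 0.0464 cost 4.95e-04 len 0.165 ctr 0.6237 0.225
S L 0.0125 yaw -0.276 z 0.0436 cost 4.81e-04 len 0.165 ctr 0.6236 0.2244
S R 0.01 yaw -0.264 z 0.0529 cost 6.80e-04 len 0.167 ctr 0.6036 0.153
S R 0.0125 yaw -0.267 z 0.0498 cost 6.66e-04 len 0.167 ctr 0.6032 0.1518
S gauge top ((647.1161499023438, -184.02674865722656), (35.663394927978516, 205.21987915039062), 17.980728149414062) 0.1095182882337642 [ 0.64869525 -0.17849483]
yaw 0.29783302523980826
S face yaw,off [0.30492875 0.57279106] 909
   top proj [0.54898783 0.56638422 0.57760044] along [-0.46688047 -0.36428576 -0.26870932]
```

```bash
cat >> h.py <<'E'
def go(x,y,z,yaw,tilt=0):
    """remaining move to TCP (x,y,z), tool down, jaw axis z=±(-sin yaw,cos yaw,0); tool-frame shift cm before & after turn"""
    o=robot.get_obs(); M=R.from_quat(o['tool_rot']).as_matrix(); best=None
    for sg in(1,-1):
        Z=sg*np.array([-np.sin(yaw),np.cos(yaw),0]); X=np.array([0,0,-1.]); T=np.c_[X,np.cross(Z,X),Z]
        rv=R.from_matrix(M.T@T).as_rotvec()
        if best is None or np.linalg.norm(rv)<np.linalg.norm(best[0]): best=(rv,T)
    rv,T=best; d=np.array([x,y,z])-o['position']
    print('t %.2f pos %s f %s w %.4f'%(o['time'],o['position'].round(4),o['ft_force'].round(1),o['grip_width']))
    print('turn',rv.round(3),'shift now-axes',(M.T@d*100).round(2),'shift after turn',(T.T@d*100).round(2)); print('q',o['q'].round(2))
E
python3 - <<'E'
from h import *
go(.5943,.2307,.12,-.265)
M=R.from_quat(robot.get_obs()['tool_rot']).as_matrix();print(M.round(3))
E
```

```text
t 0.10 pos [ 0.2053 -0.5896  0.2217] f [-0.  -0.1 -1.2] w 0.0870
turn [ 0.6   -0.002  0.   ] shift now-axes [ 10.31  63.69 -64.68] shift after turn [ 10.17  16.06 -89.36]
q [-1.41  0.53  1.43 -0.    1.18 -0.18]
[[-0.     0.944  0.329]
 [ 0.002  0.329 -0.944]
 [-1.     0.    -0.002]]
```

Call:
arm_command([
  [0,0,0,0.15,0,0,5.5],
  [0,0,0,0.15,0,0,5.5],
  [0,0,0,0.15,0,0,5.5],
  [0,0,0,0.15,0,0,5.5],
  [0,1,-5.6,0,0,0,5.5],
  [0,1,-5.6,0,0,0,5.5],
  [0,1,-5.6,0,0,0,5.5],
  [0,1,-5.6,0,0,0,5.5],
  [0,1,-5.6,0,0,0,5.5],
  [0,1,-5.6,0,0,0,5.5],
  [0,1,-5.6,0,0,0,5.5],
  [0,1,-5.6,0,0,0,5.5],
])

```text
time: 1.6
position: [0.4123, -0.1728, 0.2191]
tool_rot: [0.57, 0.423, -0.567, 0.418]
ft_force: [1.5, -0.1, 0.1]
grip_width: 0.055
```

Call:
arm_command([
  [0,1,-5.6,0,0,0,5.5],
  [0,1,-5.6,0,0,0,5.5],
  [0,1,-5.6,0,0,0,5.5],
  [0,1,-5.6,0,0,0,5.5],
  [0,1,-5.6,0,0,0,5.5],
  [0,1,-5.6,0,0,0,5.5],
  [0,0,0,0,0,0,5.5],
])

```text
time: 2.48
position: [0.5718, 0.1457, 0.2197]
tool_rot: [0.568, 0.425, -0.566, 0.42]
ft_force: [0.6, -0.7, 0.7]
grip_width: 0.0548
```

```bash
python3 -c "
from h import *
go(.5943,.2307,.09,-.265)"
```

```text
t 2.48 pos [0.5718 0.1457 0.2197] f [ 0.6 -0.7  0.7] w 0.0548
turn [-0.025 -0.007  0.003] shift now-axes [13.03 -0.23 -8.7 ] shift after turn [12.97 -0.05 -8.79]
q [0.06 0.48 1.53 0.01 1.13 1.91]
```

Call:
arm_command([
  [0,0,-4.4,-0.025,0,0,5.5],
  [0,0,-4.4,0,0,0,5.5],
  [4,0,0,0,0,0,5.5],
  [4,0,0,0,0,0,5.5],
  [2,0,0,0,0,0,5.5],
  [0,0,0,0,0,0,5.5],
])

```text
time: 3.22
position: [0.5933, 0.228, 0.1156]
tool_rot: [-0.561, -0.432, 0.563, -0.427]
ft_force: [0.6, -0.5, 0.9]
grip_width: 0.0552
```

```bash
python3 -c "
from h import *
go(.5943,.2307,.0275,-.265)
a,_=snap('top','t1');b,_=snap('scene','s1')
c=np.hstack([cv2.resize(a[110:210,185:275],(390,433),interpolation=2),cv2.resize(b[205:305,230:320],(390,433),interpolation=2)]);cv2.imwrite('pics/c2.png',c)"
```

```text
t 3.23 pos [0.5933 0.228  0.1156] f [ 0.6 -0.5  0.9] w 0.0552
turn [-0.002 -0.001  0.008] shift now-axes [ 8.81  0.1  -0.27] shift after turn [ 8.81  0.03 -0.29]
q [0.19 0.67 1.49 0.01 0.99 2.02]
```

View pics/c2.png

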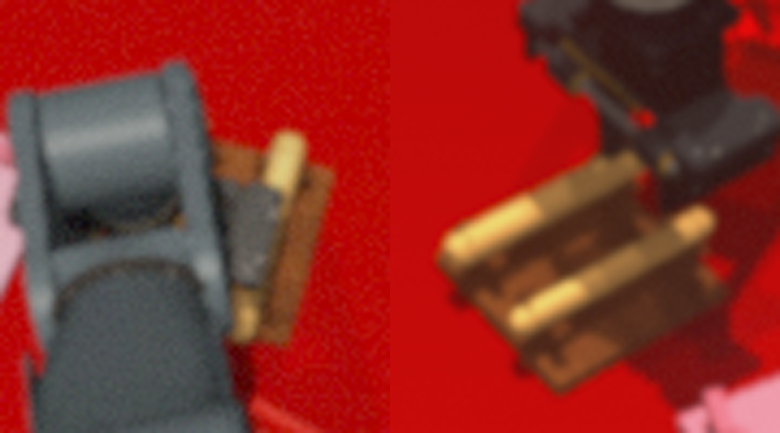

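The gripper straddles the left bail towards its near end (scene crop 640,215 is the right finger, beside the bail). Going down next.

Call:
arm_command([
  [4,0,-0.3,0,0,0,5.5],
  [3,0,0,0,0,0,5.5],
  [1.8,0,0,0,0,0,5.5],
  [0,0,0,0,0,0,5.5],
])

```text
time: 3.82
position: [0.6017, 0.2315, 0.0346]
tool_rot: [0.567, 0.428, -0.558, 0.429]
ft_force: [-0.5, -0.2, -0.1]
grip_width: 0.0552
```

```bash
python3 -c "
from h import *
go(.5943,.2307,.0275,-.265)"
```

```text
t 3.83 pos [0.6017 0.2315 0.0346] f [-0.5 -0.2 -0.1] w 0.0552
turn [-0.003 -0.009 -0.009] shift now-axes [ 0.7  -0.7   0.28] shift after turn [ 0.71 -0.69  0.27]
q [0.19 0.79 1.52 0.01 0.82 2.03]
```

Call:
arm_command([
  [0.6,-0.7,0.27,0,-0.009,-0.009,5.5],
  [0.1,0,0,0,0,0,5.5],
])

```text
time: 4.08
position: [0.5955, 0.2309, 0.0296]
tool_rot: [0.563, 0.428, -0.561, 0.429]
ft_force: [-0.9, 0.5, 0.1]
grip_width: 0.0549
```

```bash
python3 -c "
from h import *
go(.5943,.2307,.0275,-.265)"
```

```text
t 4.08 pos [0.5955 0.2309 0.0296] f [-0.9  0.5  0.1] w 0.0549
turn [-0.003 -0.002 -0.003] shift now-axes [ 0.21 -0.11  0.05] shift after turn [ 0.21 -0.11  0.05]
q [0.2  0.8  1.53 0.   0.82 2.03]
```

Call:
arm_command([
  [0.2,-0.1,0,0,0,0,3.5],
  [0,0,0,0,0,0,2.5],
  [0,0,0,0,0,0,1.5],
  [0,0,0,0,0,0,1.5],
  [0,0,0,0,0,0,1.5],
  [0,0,0,0,0,0,1.5],
], grip_force=25)

```text
time: 4.82
position: [0.5958, 0.2322, 0.0293]
tool_rot: [0.565, 0.428, -0.56, 0.43]
ft_force: [0.1, 0.5, -0.1]
grip_width: 0.0191
```

```bash
python3 -c "
from h import *
go(.5943,.2307,.0275,-.265)"
```

```text
t 4.83 pos [0.5958 0.2322 0.0293] f [ 0.1  0.5 -0.1] w 0.0191
turn [-0.003 -0.004 -0.006] shift now-axes [ 0.18 -0.11  0.18] shift after turn [ 0.18 -0.11  0.18]
q [0.2  0.8  1.53 0.   0.81 2.03]
```

Call:
arm_command([
  [-1,0,0,0,0,0,1.5],
  [-3,0,0,0,0,0,1.5],
  [-4,0,0,0,0,0,1.5],
  [0,0,0,0,0,0,1.5],
])

```text
time: 5.32
position: [0.5949, 0.231, 0.1121]
tool_rot: [0.564, 0.428, -0.561, 0.43]
ft_force: [0.1, 0.1, -0.1]
grip_width: 0.0189
```

```bash
python3 -c "
from h import *
go(.4971,-.17,.12,.298)
a,_=snap('top','t2');b,_=snap('scene','s2')
c=np.hstack([cv2.resize(a[110:210,185:275],(390,433),interpolation=2),cv2.resize(b[195:305,220:320],(390,433),interpolation=2)]);cv2.imwrite('pics/c3.png',c)"
```

```text
t 5.33 pos [0.5949 0.231  0.1121] f [ 0.1  0.1 -0.1] w 0.0189
turn [-0.566 -0.    -0.005] shift now-axes [-0.86  1.18 41.26] shift after turn [ -0.79 -21.13  35.46]
q [ 0.2   0.68  1.49 -0.    0.97  2.03]
```

View pics/c3.png

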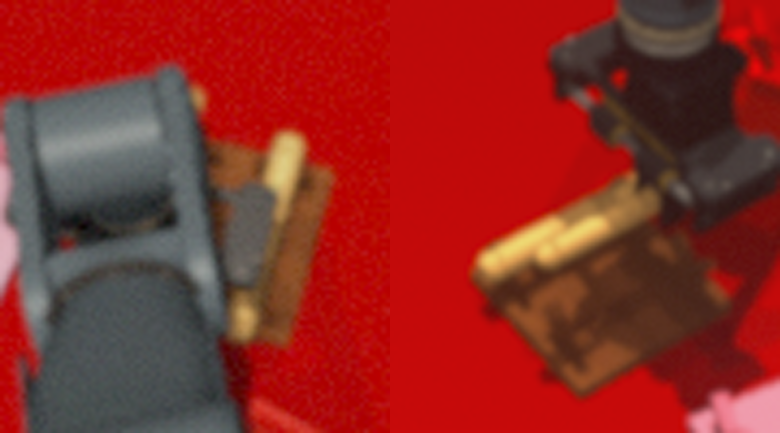

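The bail is held and lifted clear, and the other bail is still in its groove. Now carrying it to the gauge.

Call:
arm_command([
  [-1.5,0,0,-0.14,0,0,1.5],
  [-1.5,0,0,-0.14,0,0,1.5],
  [0,0,0,-0.14,0,0,1.5],
  [0,0,0,-0.14,0,0,1.5],
  [0,-3.5,4.4,0,0,0,1.5],
  [0,-3.5,4.4,0,0,0,1.5],
  [0,-3.5,4.4,0,0,0,1.5],
  [0,-3.5,4.4,0,0,0,1.5],
  [0,-3.5,4.4,0,0,0,1.5],
  [0,-3,4.4,0,0,0,1.5],
  [0,0,4.4,0,0,0,1.5],
  [0,0,4,0,0,0,1.5],
])

```text
time: 6.92
position: [0.4874, -0.1718, 0.1251]
tool_rot: [0.407, 0.584, -0.422, 0.561]
ft_force: [0.5, -0.8, -0.1]
grip_width: 0.0192
```

Call:
arm_command([
  [0,0,0,0,0,0,1.5],
])

```text
time: 7.05
position: [0.4879, -0.1747, 0.1239]
tool_rot: [0.408, 0.583, -0.423, 0.56]
ft_force: [-0.1, 0.4, 0.2]
grip_width: 0.019
```

```bash
python3 -c "
from h import *
go(.4971,-.17,.0532,.298)"
```

```text
t 7.05 pos [ 0.4879 -0.1747  0.1239] f [-0.1  0.4  0.2] w 0.0190
turn [ 0.015 -0.013  0.037] shift now-axes [ 7.03  1.28 -0.06] shift after turn [ 7.07  1.02 -0.17]
q [-0.55  0.54  1.76 -0.02  0.87  0.73]
```

Call:
arm_command([
  [0,0,0,0.015,-0.013,0.037,1.5],
  [3.5,0.5,-0.1,0,0,0,1.5],
  [3.0,0.5,-0.1,0,0,0,1.5],
  [0.4,0,0,0,0,0,1.5],
  [0,0,0,0,0,0,1.5],
])

```text
time: 7.68
position: [0.4913, -0.1642, 0.05]
tool_rot: [0.42, 0.573, -0.42, 0.564]
ft_force: [0.3, -1.0, -0.1]
grip_width: 0.0195
```

```bash
python3 -c "
from h import *
go(.4971,-.17,.0532,.298)"
```

```text
t 7.67 pos [ 0.4913 -0.1642  0.05  ] f [ 0.3 -1.  -0.1] w 0.0195
turn [ 0.001 -0.011  0.007] shift now-axes [-0.33  0.38  0.72] shift after turn [-0.32  0.38  0.72]
q [-0.54  0.67  1.82  0.    0.66  0.73]
```

Call:
arm_command([
  [-0.32,0,0.72,0,-0.011,0.007,1.5],
  [0,0,0,0,0,0,1.5],
])

```text
time: 7.92
position: [0.4941, -0.1716, 0.0548]
tool_rot: [0.42, 0.568, -0.42, 0.57]
ft_force: [0.4, -0.2, -0.2]
grip_width: 0.0196
```

```bash
python3 -c "
from h import *
go(.4971,-.17,.0532,.298)
a,da=snap('top','t3');b,db=snap('scene','s3')
c=np.hstack([cv2.resize(a[110:220,290:390],(396,436),interpolation=2),cv2.resize(b[145:245,130:230],(400,436),interpolation=2)]);cv2.imwrite('pics/c4.png',c)"
```

```text
t 7.92 pos [ 0.4941 -0.1716  0.0548] f [ 0.4 -0.2 -0.2] w 0.0196
turn [ 0.001  0.003 -0.001] shift now-axes [ 0.16  0.33 -0.07] shift after turn [ 0.16  0.33 -0.07]
q [-0.55  0.66  1.82 -0.    0.66  0.73]
```

View pics/c4.png

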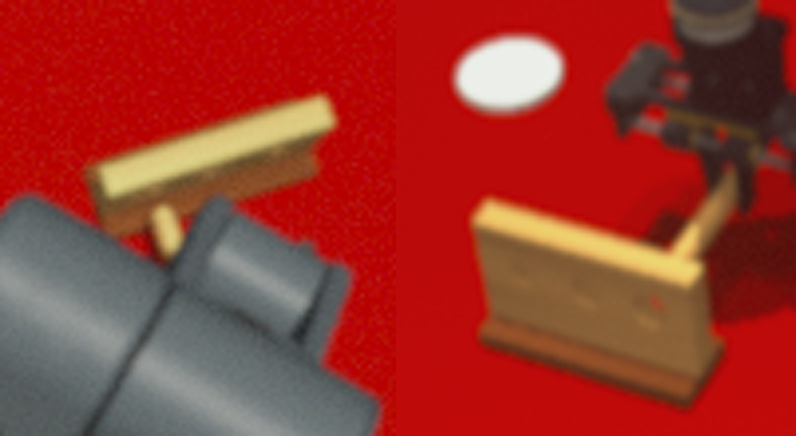

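The bail's tip is in front of the wide hole (top crop 160,210; scene crop 680,245). I'll check its sideways offset against the gauge in the top depth.

```bash
cat >> h.py <<'E'
def gcloud(n,d):
    i=optics.camera_info(n);K=np.array(i['mtx']);v,u=np.mgrid[0:420,0:560]
    P=np.stack([(u-K[0,2])/K[0,0]*d,(v-K[1,2])/K[1,1]*d,d],-1)@R.from_quat(i['rotation']).as_matrix().T+i['position']
    P=P[d>0]; c,s=np.cos(.298),np.sin(.298); q=P[:,:2]-[.6495,-.186]
    return np.c_[q@[c,s],q@[-s,c],P[:,2]]
E
python3 - <<'E'
from h import *
for n,f in(('top','t3'),('scene','s3')):
    G=gcloud(n,np.load(f'pics/{f}.npy'))
    T=G[(abs(G[:,0])<.03)&(abs(G[:,1])<.13)&(G[:,2]>.1)&(G[:,2]<.116)]
    print(n,'plate x',np.percentile(T[:,0],[3,50,97]).round(4),'y',np.percentile(T[:,1],[.5,50,99.5]).round(4))
    B=G[(G[:,0]<-.022)&(G[:,0]>-.07)&(G[:,1]>.03)&(G[:,1]<.09)&(G[:,2]>.06)&(G[:,2]<.1)]
    for a in np.arange(-.07,-.02,.01):
        b=B[(B[:,0]>=a)&(B[:,0]<a+.01)]
        if len(b): print('  x %.3f n %d'%(a,len(b)),'y',np.percentile(b[:,1],[5,50,95]).round(4),'ztop',np.percentile(b[:,2],95).round(4))
E
```

```text
top plate x [-0.0125 -0.0011  0.0109] y [-0.1     0.0003  0.0985]
  x -0.070 n 11 y [0.0496 0.0591 0.0632] ztop 0.0836
  x -0.060 n 16 y [0.0472 0.0569 0.0642] ztop 0.0841
  x -0.050 n 15 y [0.0462 0.0557 0.0635] ztop 0.0811
  x -0.040 n 13 y [0.0505 0.0574 0.0627] ztop 0.0833
scene plate x [-0.014   0.0025  0.0129] y [-0.0965  0.0082  0.1047]
  x -0.070 n 16 y [0.0575 0.066  0.07  ] ztop 0.0845
  x -0.060 n 14 y [0.0542 0.064  0.0706] ztop 0.0836
  x -0.050 n 4 y [0.0589 0.0617 0.0649] ztop 0.0822
```

Call:
arm_command([
  [0.16,0,-0.07,0,0,0,1.5],
  [0,1,0,0,0,0,1.5],
  [0,1,0,0,0,0,1.5],
  [0,1,0,0,0,0,1.5],
  [0,1,0,0,0,0,1.5],
])

```text
time: 8.65
position: [0.5346, -0.1582, 0.0535]
tool_rot: [0.42, 0.568, -0.42, 0.57]
ft_force: [-1.1, -1.2, -0.0]
grip_width: 0.0191
```

```bash
python3 -c "
from h import *
go(.5965,-.1395,.0532,.298)"
```

```text
t 8.65 pos [ 0.5346 -0.1582  0.0535] f [-1.1 -1.2 -0. ] w 0.0191
turn [ 0.001  0.003 -0.002] shift now-axes [0.04 6.47 0.03] shift after turn [0.03 6.47 0.03]
q [-0.49  0.69  1.73 -0.    0.72  0.79]
```

Call:
arm_command([
  [0,1.3,0,0,0,0,1.5],
  [0,1.3,0,0,0,0,1.5],
  [0,1.3,0,0,0,0,1.5],
  [0,1.3,0,0,0,0,1.5],
  [0,1.2,0,0,0,0,1.5],
  [0,0,0,0,0,0,1.5],
])

```text
time: 9.4
position: [0.6016, -0.1374, 0.0534]
tool_rot: [0.42, 0.567, -0.42, 0.571]
ft_force: [-0.0, 0.2, -0.9]
grip_width: 0.0192
```

```bash
python3 -c "
from h import *
go(.5965,-.1395,.0532,.298)
a,da=snap('top','t4');b,db=snap('scene','s4')
c=np.hstack([cv2.resize(a[110:220,290:390],(396,436),interpolation=2),cv2.resize(b[145:245,130:230],(400,436),interpolation=2)]);cv2.imwrite('pics/c5.png',c)"
```

```text
t 9.40 pos [ 0.6016 -0.1374  0.0534] f [-0.   0.2 -0.9] w 0.0192
turn [ 0.002  0.004 -0.003] shift now-axes [ 0.02 -0.55  0.05] shift after turn [ 0.02 -0.55  0.05]
q [-0.4   0.74  1.58 -0.    0.82  0.87]
```

View pics/c5.png

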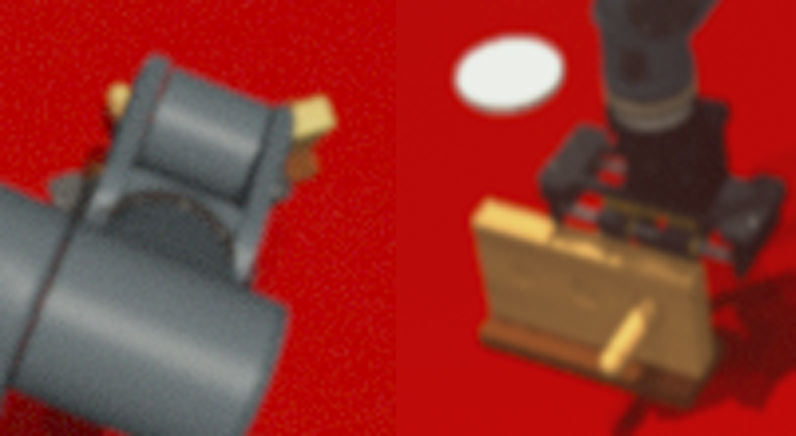

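The bail is through the wide hole: its end shows well past the far face at scene crop (610,360), with no force on it. Retracting straight.

Call:
arm_command([
  [0,-2,0.05,0,0,0,1.5],
  [0,-2,0,0,0,0,1.5],
  [0,-2,0,0,0,0,1.5],
  [0,-2,0,0,0,0,1.5],
  [0,-2,0,0,0,0,1.5],
  [0,-1.4,0,0,0,0,1.5],
  [0,0,0,0,0,0,1.5],
])

```text
time: 10.38
position: [0.4843, -0.1727, 0.0534]
tool_rot: [0.42, 0.569, -0.421, 0.568]
ft_force: [0.3, 0.4, -0.8]
grip_width: 0.0193
```

```bash
python3 -c "
from h import *
c,s=np.cos(.298),np.sin(.298)
go(.6495-.145*c,-.186-.145*s,.0532,.298)"
```

```text
t 10.38 pos [ 0.4843 -0.1727  0.0534] f [ 0.3  0.4 -0.8] w 0.0193
turn [-0.001 -0.     0.002] shift now-axes [0.02 0.91 6.13] shift after turn [0.02 0.9  6.13]
q [-0.56  0.66  1.84 -0.    0.65  0.72]
```

Call:
arm_command([
  [0,0,3,0,0,0,1.5],
  [0,0,3,0,0,0,1.5],
  [0,0,0,0,0,0,1.5],
])

```text
time: 10.75
position: [0.5042, -0.2315, 0.0538]
tool_rot: [0.42, 0.568, -0.421, 0.569]
ft_force: [0.1, 0.3, -0.1]
grip_width: 0.019
```

```bash
python3 -c "
from h import *
c,s=np.cos(.298),np.sin(.298)
go(.6495-.145*c,-.186-.145*s,.0532,.298)"
```

```text
t 10.75 pos [ 0.5042 -0.2315  0.0538] f [ 0.1  0.3 -0.1] w 0.0190
turn [-0.     0.002 -0.   ] shift now-axes [ 0.06  0.73 -0.08] shift after turn [ 0.06  0.73 -0.08]
q [-0.63  0.68  1.74 -0.    0.71  0.64]
```

Call:
arm_command([
  [0.06,0,-0.08,0,0,0,1.5],
  [0,1.2,0,0,0,0,1.5],
  [0,1,0,0,0,0,1.5],
  [0,1,0,0,0,0,1.5],
  [0,0.8,0,0,0,0,1.5],
  [0,0,0,0,0,0,1.5],
])

```text
time: 11.5
position: [0.5445, -0.2135, 0.0528]
tool_rot: [0.419, 0.57, -0.419, 0.569]
ft_force: [-0.0, -0.2, -1.1]
grip_width: 0.0188
```

```bash
python3 -c "
from h import *
c,s=np.cos(.298),np.sin(.298)
go(.6495-.034*c,-.186-.034*s,.0532,.298)"
```

```text
t 11.50 pos [ 0.5445 -0.2135  0.0528] f [-0.  -0.2 -1.1] w 0.0188
turn [ 0.003 -0.001  0.001] shift now-axes [-0.05  7.44  0.48] shift after turn [-0.04  7.45  0.45]
q [-0.56  0.71  1.66 -0.    0.77  0.7 ]
```

Call:
arm_command([
  [-0.04,0,0.45,0,0,0,1.5],
  [0,0,0,0,0,0,1.5],
  [0,0,0,0,0,0,1.5],
])

```text
time: 11.88
position: [0.5452, -0.2183, 0.0531]
tool_rot: [0.419, 0.57, -0.42, 0.568]
ft_force: [-0.1, 0.5, -1.0]
grip_width: 0.0193
```

```bash
python3 -c "
from h import *
c,s=np.cos(.298),np.sin(.298)
go(.6495-.034*c,-.186-.034*s,.0532,.298)"
```

```text
t 11.88 pos [ 0.5452 -0.2183  0.0531] f [-0.1  0.5 -1. ] w 0.0193
turn [ 0.003 -0.002  0.002] shift now-axes [-0.03  7.52  0.  ] shift after turn [-0.01  7.52 -0.02]
q [-0.57  0.71  1.65 -0.    0.78  0.7 ]
```

Now centred. Continue slowly.

Call:
arm_command([
  [0,1,0,0,0,0,1.5],
  [0,1,0,0,0,0,1.5],
  [0,1,0,0,0,0,1.5],
  [0,0,0,0,0,0,1.5],
])

```text
time: 12.38
position: [0.5763, -0.2089, 0.0531]
tool_rot: [0.419, 0.57, -0.42, 0.569]
ft_force: [-1.3, -0.0, -1.4]
grip_width: 0.0188
```

```bash
python3 -c "
from h import *
c,s=np.cos(.298),np.sin(.298)
go(.6495-.034*c,-.186-.034*s,.0532,.298)"
```

```text
t 12.38 pos [ 0.5763 -0.2089  0.0531] f [-1.3 -0.  -1.4] w 0.0188
turn [ 0.003 -0.001  0.001] shift now-axes [-0.02  4.27 -0.03] shift after turn [-0.01  4.27 -0.04]
q [-0.53  0.74  1.59  0.    0.82  0.74]
```

Call:
arm_command([
  [0,1,0,0,0,0,1.5],
  [0,1,0,0,0,0,1.5],
  [0,1,0,0,0,0,1.5],
  [0,0.9,0,0,0,0,1.5],
  [0,0,0,0,0,0,1.5],
])

```text
time: 13.0
position: [0.6163, -0.1962, 0.0528]
tool_rot: [0.419, 0.57, -0.419, 0.569]
ft_force: [-0.3, -0.7, -0.9]
grip_width: 0.0192
```

```bash
python3 -c "
from h import *
c,s=np.cos(.298),np.sin(.298)
go(.6495-.034*c,-.186-.034*s,.0532,.298)
b,db=snap('scene','s5')
cv2.imwrite('pics/c6.png',cv2.resize(b[145:245,130:230],(500,500),interpolation=2))"
```

```text
t 13.00 pos [ 0.6163 -0.1962  0.0528] f [-0.3 -0.7 -0.9] w 0.0192
turn [ 0.003 -0.001  0.001] shift now-axes [-0.04  0.07 -0.  ] shift after turn [-0.04  0.07 -0.  ]
q [-0.48  0.77  1.49  0.    0.88  0.79]
```

View pics/c6.png

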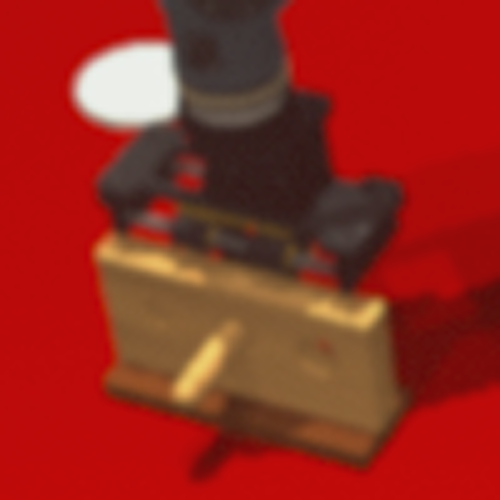

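Call:
arm_command([
  [0,0,-0.15,0,0,0,1.5],
  [0,0,-0.15,0,0,0,1.5],
  [0,0,0,0,0,0,1.5],
])

```text
time: 13.42
position: [0.6138, -0.1932, 0.0526]
tool_rot: [0.419, 0.571, -0.42, 0.568]
ft_force: [0.1, -0.7, -0.1]
grip_width: 0.019
```

The bail is through the middle hole, its far end at crop (185,390). Now feeling for the hole's left wall to centre on it.

Call:
arm_command([
  [0,0,-0.15,0,0,0,1.5],
  [0,0,0,0,0,0,1.5],
])

```text
time: 13.68
position: [0.613, -0.1917, 0.0527]
tool_rot: [0.419, 0.571, -0.42, 0.568]
ft_force: [0.6, -0.1, -0.8]
grip_width: 0.0192
```

Call:
arm_command([
  [0,0,-0.15,0,0,0,1.5],
  [0,0,0,0,0,0,1.5],
])

```text
time: 13.92
position: [0.613, -0.1913, 0.0529]
tool_rot: [0.419, 0.57, -0.42, 0.568]
ft_force: [-0.1, -0.3, -0.7]
grip_width: 0.0191
```

Call:
arm_command([
  [0,0,0.3,0,0,0,1.5],
  [0,0,0.3,0,0,0,1.5],
  [0,0,0.2,0,0,0,1.5],
  [0,0,0,0,0,0,1.5],
])

```text
time: 14.42
position: [0.6149, -0.198, 0.0526]
tool_rot: [0.42, 0.571, -0.42, 0.567]
ft_force: [0.1, 1.1, 0.5]
grip_width: 0.0189
```

Call:
arm_command([
  [0,0,0.15,0,0,0,1.5],
  [0,0,0,0,0,0,1.5],
])

```text
time: 14.68
position: [0.6149, -0.198, 0.0525]
tool_rot: [0.42, 0.572, -0.419, 0.566]
ft_force: [-0.3, 1.4, 0.3]
grip_width: 0.0194
```

Call:
arm_command([
  [0,0,-0.5,0,0,0,1.5],
  [0,0,-0.5,0,0,0,1.5],
])

```text
time: 14.92
position: [0.6128, -0.1907, 0.0528]
tool_rot: [0.419, 0.57, -0.42, 0.568]
ft_force: [-0.3, -8.5, -0.7]
grip_width: 0.0192
```

Call:
arm_command([
  [0,0,-0.4,0,0,0,1.5],
])

```text
time: 15.05
position: [0.6127, -0.1907, 0.0533]
tool_rot: [0.417, 0.568, -0.421, 0.571]
ft_force: [0.7, -11.9, -3.7]
grip_width: 0.0196
```

```bash
python3 -c "
from h import *
c,s=np.cos(.298),np.sin(.298)
go(.6495-.034*c,-.186-.034*s,.0532,.298)"
```

```text
t 15.05 pos [ 0.6127 -0.1907  0.0533] f [  0.7 -11.9  -3.7] w 0.0196
turn [0.003 0.007 0.002] shift now-axes [0.01 0.25 0.63] shift after turn [0.01 0.25 0.63]
q [-0.47  0.76  1.51 -0.01  0.86  0.8 ]
```

Call:
arm_command([
  [0,0,0.5,0,0,0,1.5],
  [0,0,0.5,0,0,0,1.5],
  [0,0,0.4,0,0,0,1.5],
])

```text
time: 15.42
position: [0.6148, -0.199, 0.0529]
tool_rot: [0.419, 0.571, -0.42, 0.567]
ft_force: [-0.1, 10.3, 3.4]
grip_width: 0.0191
```

```bash
python3 -c "
from h import *
c,s=np.cos(.298),np.sin(.298)
go(.6495-.034*c,-.186-.034*s,.0532,.298)"
```

```text
t 15.43 pos [ 0.6148 -0.199   0.0529] f [-0.1 10.3  3.4] w 0.0191
turn [ 0.002 -0.005  0.004] shift now-axes [-0.03  0.3  -0.22] shift after turn [-0.03  0.3  -0.22]
q [-0.49  0.77  1.49  0.    0.89  0.78]
```

The walls put the hole 2 mm left of my estimate, so the gauge centre becomes (.6489,-.184). Centre, retract, and step to the small hole.

Call:
arm_command([
  [0,0,-0.42,0,0,0,1.5],
  [0,0,0,0,0,0,1.5],
  [0,-2,0,0,0,0,1.5],
  [0,-2,0,0,0,0,1.5],
  [0,-2,0,0,0,0,1.5],
  [0,-2,0,0,0,0,1.5],
  [0,-2,0,0,0,0,1.5],
  [0,-0.8,0,0,0,0,1.5],
  [0,0,0,0,0,0,1.5],
], grip_force=35)

```text
time: 16.55
position: [0.5102, -0.2306, 0.0538]
tool_rot: [0.419, 0.569, -0.42, 0.57]
ft_force: [1.2, -0.3, -0.1]
grip_width: 0.0188
```

```bash
cat >> h.py <<'E'
def g(a,b,z=.0532,yaw=.298):
    c,s=np.cos(.298),np.sin(.298); go(.6489+a*c-b*s,-.184+a*s+b*c,z,yaw)
E
python3 -c "
from h import *
g(-.145,-.06)"
```

```text
t 16.55 pos [ 0.5102 -0.2306  0.0538] f [ 1.2 -0.3 -0.1] w 0.0188
turn [0.003 0.002 0.   ] shift now-axes [0.08 0.1  5.62] shift after turn [0.06 0.12 5.62]
q [-0.62  0.69  1.73 -0.    0.72  0.65]
```

Call:
arm_command([
  [0.03,0,2.8,0.003,0.002,0,1.5],
  [0.03,0,2.8,0,0,0,1.5],
  [0,0,0,0,0,0,1.5],
  [0,0,0,0,0,0,1.5],
])

```text
time: 17.05
position: [0.5297, -0.2842, 0.0534]
tool_rot: [0.42, 0.568, -0.42, 0.57]
ft_force: [0.3, 0.3, -0.4]
grip_width: 0.0188
```

```bash
python3 -c "
from h import *
g(-.145,-.06)
a,da=snap('top','t6');b,_=snap('scene','s6')
for n,f in(('top','t6'),('scene','s6')):
    G=gcloud(n,np.load(f'pics/{f}.npy'))
    B=G[(G[:,0]<-.03)&(G[:,0]>-.09)&(G[:,1]>-.09)&(G[:,1]<-.03)&(G[:,2]>.065)&(G[:,2]<.1)]
    for x in np.arange(-.09,-.03,.01):
        q=B[(B[:,0]>=x)&(B[:,0]<x+.01)]
        if len(q): print(n,'  x %.3f n %d'%(x,len(q)),'y',np.percentile(q[:,1],[5,50,95]).round(4),'ztop',np.percentile(q[:,2],90).round(4))
"
```

```text
t 17.05 pos [ 0.5297 -0.2842  0.0534] f [ 0.3  0.3 -0.4] w 0.0188
turn [ 0.002  0.001 -0.001] shift now-axes [ 0.02 -0.16 -0.08] shift after turn [ 0.02 -0.16 -0.08]
q [-0.68  0.73  1.62  0.    0.79  0.59]
top   x -0.090 n 12 y [-0.0657 -0.0587 -0.0523] ztop 0.0804
top   x -0.080 n 17 y [-0.0679 -0.0597 -0.0528] ztop 0.0841
top   x -0.070 n 16 y [-0.0697 -0.0598 -0.0532] ztop 0.0817
top   x -0.060 n 18 y [-0.0688 -0.0596 -0.0531] ztop 0.0859
top   x -0.050 n 16 y [-0.0682 -0.0586 -0.0532] ztop 0.0816
top   x -0.040 n 14 y [-0.0684 -0.0621 -0.0548] ztop 0.0817
scene   x -0.090 n 12 y [-0.0616 -0.0512 -0.0483] ztop 0.0808
scene   x -0.080 n 11 y [-0.0617 -0.055  -0.0477] ztop 0.0814
scene   x -0.070 n 14 y [-0.0628 -0.0525 -0.0479] ztop 0.0822
scene   x -0.060 n 13 y [-0.0634 -0.0542 -0.0458] ztop 0.0804
scene   x -0.050 n 4 y [-0.0593 -0.0559 -0.0537] ztop 0.0812
```

Call:
arm_command([
  [0,0,-0.08,0,0,0,1.5],
  [0,0.7,0,0,0,0,1.5],
  [0,0.7,0,0,0,0,1.5],
  [0,0,0,0,0,0,1.5],
])

```text
time: 17.65
position: [0.5436, -0.2766, 0.0536]
tool_rot: [0.419, 0.569, -0.419, 0.57]
ft_force: [0.1, 0.1, -0.5]
grip_width: 0.0191
```

```bash
python3 -c "
from h import *
g(-.034,-.06)"
```

```text
t 17.65 pos [ 0.5436 -0.2766  0.0536] f [ 0.1  0.1 -0.5] w 0.0191
turn [ 0.005  0.001 -0.001] shift now-axes [0.05 9.39 0.29] shift after turn [0.04 9.39 0.24]
q [-0.65  0.73  1.6   0.    0.81  0.61]
```

Call:
arm_command([
  [0.04,0,0.24,0.005,0,0,1.5],
  [0,0,0,0,0,0,1.5],
  [0,0,0,0,0,0,1.5],
])

```text
time: 18.02
position: [0.5442, -0.279, 0.0531]
tool_rot: [0.42, 0.568, -0.42, 0.569]
ft_force: [0.0, 0.4, 0.0]
grip_width: 0.0189
```

```bash
python3 -c "
from h import *
g(-.034,-.06)"
```

```text
t 18.02 pos [ 0.5442 -0.279   0.0531] f [0.  0.4 0. ] w 0.0189
turn [-0.001  0.001 -0.001] shift now-axes [-0.01  9.4  -0.02] shift after turn [-0.01  9.4  -0.01]
q [-0.66  0.74  1.59  0.    0.81  0.62]
```

Well aligned. Into the small hole, slowly.

Call:
arm_command([
  [0,0.6,0,0,0,0,1.5],
  [0,0.6,0,0,0,0,1.5],
  [0,0.6,0,0,0,0,1.5],
])

```text
time: 18.4
position: [0.5621, -0.2737, 0.0531]
tool_rot: [0.421, 0.568, -0.421, 0.569]
ft_force: [0.7, -0.3, -0.2]
grip_width: 0.0191
```

```bash
python3 -c "
from h import *
g(-.034,-.06)"
```

```text
t 18.40 pos [ 0.5621 -0.2737  0.0531] f [ 0.7 -0.3 -0.2] w 0.0191
turn [-0.002  0.    -0.001] shift now-axes [-0.    7.53 -0.04] shift after turn [-0.01  7.53 -0.03]
q [-0.63  0.75  1.55  0.    0.84  0.64]
```

Call:
arm_command([
  [0,0.8,0,0,0,0,1.5],
  [0,0.8,0,0,0,0,1.5],
  [0,0.8,0,0,0,0,1.5],
])

```text
time: 18.77
position: [0.587, -0.266, 0.0531]
tool_rot: [0.421, 0.568, -0.42, 0.569]
ft_force: [-0.2, -0.1, -0.3]
grip_width: 0.0189
```

```bash
python3 -c "
from h import *
g(-.034,-.06)"
```

```text
t 18.77 pos [ 0.587  -0.266   0.0531] f [-0.2 -0.1 -0.3] w 0.0189
turn [-0.001  0.    -0.001] shift now-axes [-0.01  4.93 -0.03] shift after turn [-0.01  4.93 -0.02]
q [-0.6   0.77  1.5   0.    0.87  0.68]
```

Call:
arm_command([
  [0,1,0,0,0,0,1.5],
  [0,1,0,0,0,0,1.5],
  [0,1,0,0,0,0,1.5],
  [0,1,0,0,0,0,1.5],
  [0,0.7,0,0,0,0,1.5],
  [0,0,0,0,0,0,1.5],
])

```text
time: 19.52
position: [0.6361, -0.2508, 0.0529]
tool_rot: [0.42, 0.568, -0.42, 0.569]
ft_force: [-0.2, 0.7, -0.6]
grip_width: 0.0188
```

```bash
python3 -c "
from h import *
g(-.034,-.06)
b,db=snap('scene','s7')
cv2.imwrite('pics/c7.png',cv2.resize(b[145:245,130:230],(500,500),interpolation=2))"
```

```text
t 19.52 pos [ 0.6361 -0.2508  0.0529] f [-0.2  0.7 -0.6] w 0.0188
turn [-0.     0.001 -0.001] shift now-axes [-0.03 -0.22 -0.01] shift after turn [-0.03 -0.22 -0.01]
q [-0.54  0.81  1.39  0.    0.94  0.73]
```

View pics/c7.png

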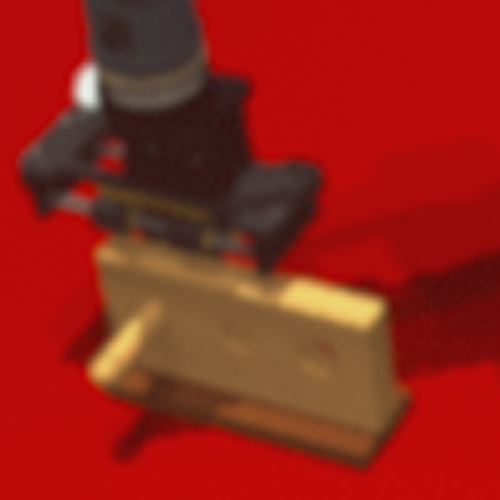

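The bail is through the smallest hole, its far end at crop (100,380). Releasing and rising.

Call:
arm_command([
  [0,0,0,0,0,0,2.2],
  [0,0,0,0,0,0,3],
  [0,0,0,0,0,0,4.5],
  [0,0,0,0,0,0,4.5],
  [0,0,0,0,0,0,4.5],
  [-2,0,0,0,0,0,4.5],
  [-3,0,0,0,0,0,4.5],
  [-4,0,0,0,0,0,4.5],
  [-4,0,0,0,0,0,4.5],
  [-2,-5,0,0,0,0,4.5],
  [0,-5,0,0,0,0,4.5],
  [0,0,0,0,0,0,4.5],
])

```text
time: 21.08
position: [0.5393, -0.2824, 0.2174]
tool_rot: [0.42, 0.564, -0.42, 0.573]
ft_force: [1.0, 0.5, -0.2]
grip_width: 0.0451
```

Call:
arm_command([
  [0,0,5,0,0,0,4.5],
  [0,0,5,0,0,0,4.5],
  [0,0,5,0,0,0,4.5],
  [0,0,5,0,0,0,4.5],
  [0,0,0,0,0,0,4.5],
  [0,0,0,0,0,0,4.5],
])

```text
time: 21.82
position: [0.6055, -0.4771, 0.2266]
tool_rot: [0.42, 0.561, -0.419, 0.578]
ft_force: [-0.0, 0.4, -0.7]
grip_width: 0.0452
```

```bash
python3 - <<'E'
from h import *
a,da=snap('top','t8');b,db=snap('scene','s8')
c=np.hstack([cv2.resize(a[110:220,290:390],(396,436),interpolation=2),cv2.resize(b[145:245,130:230],(400,436),interpolation=2)]);cv2.imwrite('pics/c8.png',c)
for n,d in(('top',da),('scene',db)):
    G=gcloud(n,d); B=G[(abs(G[:,0])<.13)&(abs(G[:,0])>.02)&(abs(G[:,1]+.058)<.02)&(G[:,2]>.06)&(G[:,2]<.1)]
    print(n,len(B),np.percentile(B[:,0],[1,99]) if len(B) else '', [np.round(np.median(B[B[:,0]*s>0.03][:,2]),4) for s in(1,-1)])
for n in('top','scene'):
    x=cv2.absdiff(cv2.imread(f"pics/{n[0]}0.png"),cv2.imread(f"pics/{n[0]}8.png")).max(2); 
    if n=='scene': print('basket diff',(x[240:310,355:440]>40).sum(),'coaster',(x[150:175,140:178]>40).sum())
print(robot.get_obs()['time'])
E
```

```text
top 149 [-0.04986765  0.07897156] [np.float64(0.0768), np.float64(0.0763)]
scene 148 [-0.08470453  0.08058403] [np.float64(0.0753), np.float64(0.0766)]
basket diff 0 coaster 10
21.925
```

View pics/c8.png

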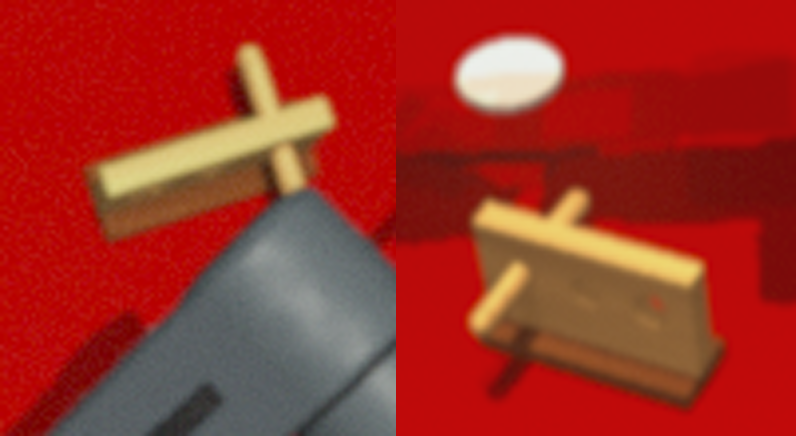

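View pics/s8.png

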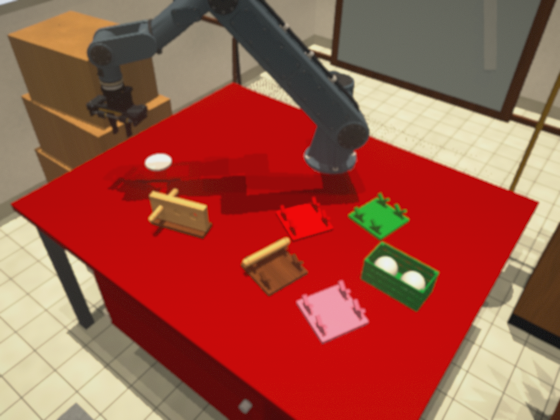

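The bail sits level in the smallest hole, spanning about -85 to +81 mm along the hole axis in the depth reading. The other bail is in its groove, and the basket, balls and coaster haven't moved.

```bash
python3 -c "
from h import *
print(workorder.hand_in())"
```

```text
the job is handed in; nothing more can be done
None
```

The left-hand bail is the 20 mm one. It passed the wide, middle and small holes in that order, and I left it released in the smallest hole. I handed the job in at about 22 s, well inside the 64 s limit; hand-in gave no verdict.

**Gauging:** The jaws read about 19 mm across the bail. At my force readings during each push I saw at most about 2 N. While the bail was in the middle hole I pressed it sideways against the walls, with up to about 12 N, to find the centre. That showed my camera estimate was 2 mm off sideways. I corrected it before the small hole, where the bail went in without resistance.

**Final check:** The bail lies level and runs from about -85 to +81 mm along the hole axis, so it sticks out roughly 7 cm on each side of the plate. The top camera saw only to -50 mm on the near side because the arm blocked its view. The scene camera gave the full length.

**Everything else:** The other bail is in its groove, and the basket and balls did not change between the first and last pictures. A few pixels on the coaster differ; I put these down to the arm's shadow across it, as it looks unmoved.

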